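# Load a sample tube into the incubation carousel

## Robot

A 7-joint arm with a two-finger parallel gripper is mounted at the origin on the work surface. World frame = base frame: x ahead of the robot, y to its left, z up, the work surface at z = 0. Lengths are in m, angles in rad, forces in N, time in s.
With the tool pointing down it reaches from about 0.425 to 0.925 m from the base axis. Payload 6.8 kg.
Tool frame: the origin (TCP) lies at the very end of the fingers, on their centre line; the grasp point (between the pads) lies 19 mm behind it; y points along the fingers, x is the direction in which the jaws open and shut, and the axes are right-handed (so a half turn about y gives the same grasp; the last joint's range is limited). The gripper opens to 88 mm and grips with 3 to 60 N. Pads are 20 mm wide; open, the fingers measure 115 mm over their backs; the gripper's body (75 mm by 178 mm) begins 61 mm behind the grasp point.
Start: joints at [-1.233, 0.477, 0.022, 1.555, -0.011, 1.109, -0.083], TCP at [0.291, 0.609, 0.223] pointing down, gripper open.
Joint ranges: [-2.96, 2.96], [-0.34, 2.1], [-1.41, 1.46], [0.24, 2.44], [-1.37, 4.51], [0.17, 1.92], [-2.96, 2.96]. Speed limits (rad/s): [2.39, 2.39, 3.14, 3.14, 3.14, 3.14, 3.14].

## Interface

Orientations are given as a rotation vector (axis times angle).
In Python, from plant import read_state, capture, get_calibration, job_done gives the robot as it stands.
- The arm moves only by the tool move_arm, never from a script. Its argument "deltas" is one flat list of numbers, 6 for each row, row after row: the shift along the tool's x, y, z in cm, then the turn, a rotation vector about the tool's x, y, z in degrees. A call has 1 to 20 rows; each row shifts and turns the commanded pose from where the row before left it, along the tool's axes as they then stand; what a row does not reach is not made up. A row lasts 1/8 s, in which the tool goes at most 62.5 mm and 10.7 degrees, less where a joint would pass 70% of its speed; a pose out of reach is approached as far as the arm can. A call with a gripper value outside its range is refused whole. "hand" is the closure, from -1 (fully open) to 1 (shut), set as the call begins (left out, the last holds). The fingers move at their own pace and stop on an object; the grip force is fixed at half the most. Time passes only in rows, so rows that do not move let the fingers close. It gives the time, the measured TCP pose, the force and the opening at its end, in the units of the state.
- read_state(): the state, without advancing time (a new reading comes with each control period).
- capture(name): name is "scene" or "top"; returns (picture, depth): 400x640x3 uint8, red, green, blue; 400x640 float32, m along the optical axis (not along the pixel's ray), 0 where there is no reading.
- get_calibration(name): a dict with "mtx" (3x3 intrinsics, pixels), "view" (4x4, takes a point from world to camera coordinates). Camera axes: x right, y down, z forward; pixel columns grow to the right and rows downward; lengths in m; the calibration is good to about 2 mm. A picture is of the moment at which its call begins. get_calibration takes no time and is no camera call.
- job_done(): hands the job in, once; it reports no verdict.
The state is a dict: "clock": time; "joint_positions": joint angles; "qd": joint speeds; "effort": joint torques, N m; "tool_pos": TCP position; "tcp_rot": TCP orientation; "contact_force": force on the tool from outside, world axes, zero at the start; "torque": the same for the moment, N m; "finger_gap": finger opening in m.
Only numpy, scipy, OpenCV 4.12 (cv2) and the standard library are available. Lean on these libraries where they do the work, as an engineer would, in place of code of your own. Each camera call takes 0.05 s, during which the arm holds its last target.

## Task

Load the orange-capped sample tube into the incubation carousel. First turn the carousel's knob until you feel it click into one of its index notches, which brings an empty station under the loading collar; then take the tube out of the rack and lower it gently through the collar until it stands fully home on the station's floor, and let go. The tube is glass, so neither drop it nor force it; leave the other tubes and the things on the bench as they are.

Things in the scene. Friction and masses are not known exactly. Their poses are not given: they have to be found in the camera images.
- carousel: Incubation carousel, fixed on the bench: white box 230 mm (x) by 220 mm (y), grey cover plate with its top 96 mm above the bench, a round knob in the middle and a black loading collar 75 mm from the knob's axis towards own -x; behind it (own x 115 to 170 mm) a console 112 mm high. Origin on the bench under the knob's axis, z up.
- knob_axis (a point): Point on the axis of the carousel's knob, 128 mm above the bench, fixed to the housing (does not turn). Black ribbed round knob without a mark, 56 mm in diameter, 108 to 148 mm above the bench, vertical axis. It turns freely either way by over half a turn and stays where it is left. Only the collar and the console rise above the cover near it.
- click_stop (a point): Hidden click stop under the cover. Its 4 notches, 90 deg apart, each put a station under the collar; the start is 0.27 to 1.3 rad from the next one either way. Between notches the knob drags evenly, 0.07 Nm. From 0.14 rad before a notch the click stop pulls it on, up to 0.1 Nm at the centre, where this flips to 0.1 Nm against, fading out by 0.14 rad after. Let go within 0.04 rad of the centre, it centres itself.
- port (a point): Centre of the loading collar's upper rim, 104 mm above the bench, on the carousel: collar 8 mm high, 51 mm outside diameter, bore 35 mm. Beneath it, inside, a black block with four stations turns with the knob. The block's top is 16 mm below this point: a tube stops there when no station is under the collar.
- station_floor (a point): Point on the collar's axis, 28 mm above the bench, where the tip of a fully home tube rests. A station is a round hole 33 mm wide and 60 mm deep (in the turning block), its centre 75 mm from the knob's axis.
- rack: Blue tube rack, fixed, 226 mm long (its x) by 64 mm wide (its y), 61 mm high, origin at the centre of its underside. Four 32 mm holes in a row at x = -78, -26, 26 and 78 mm; tubes stand on its floor, 6 mm above the bench. The first three hold tubes in any order, the one at +78 mm is empty. Beside the row, along its y, is free space for fingers.
- sample_tube: The tube to load: amber glass, orange screw cap, 115 mm tall, about 70 g. Body 29 mm in diameter, tapering over the lowest 16 mm to a flat tip 12 mm wide; cap 34 mm in diameter, 99 to 115 mm above the tip. Origin at the centre of the tip, z along the tube to the cap. Fully home, the cap's underside is 23 mm above the collar's rim.
- white_tube: Same tube of clear glass with a white cap, to be left in the rack. Origin at the tip.
- blue_tube: Same tube of clear glass with a blue cap, to be left in the rack. Origin at the tip.
- marker: Black marker pen lying on the bench, 141 mm long, leave alone. Origin on the bench under its middle.
- beaker: Empty glass beaker, 66 mm in diameter, 85 mm high, leave alone. Origin under its centre.
- buffer_jar: Jar with a white lid, 60 mm in diameter, 85 mm high, leave alone. Origin under its centre.
- cap_tray: White open tray, 120 by 90 by 25 mm, leave alone. Origin under its centre.
- pipette: White and grey hand pipette lying on the bench, 270 mm long, leave alone. Origin on the bench under its middle.

How it is judged:
At the end, for the whole second after the job is handed in: The sample tube stands in the station under the loading collar: its tip within 5 mm of the station's floor (more than 71 mm below the collar's rim) and within 12 mm of the collar's axis, within 0.15 rad of upright, at rest and released (z of sample_tube in the frame of port below -0.071 m and horizontal distance between sample_tube and port below 0.012 m and angle between sample_tube's own z axis and vertical below 0.15 rad and linear speed of sample_tube below 0.02 m/s and contact force between the arm and sample_tube below 0.1 N); the robot touches nothing.
It fails at once if the glass tube is pressed or knocked against the carousel with more than 30 N (contact force between sample_tube and carousel above 30 N).
It fails at once if the tube is dropped into the carousel (falls faster than 0.5 m/s inside the collar) (horizontal distance between sample_tube and port below 0.02 m and z of sample_tube in the frame of port below 0 m and linear speed of sample_tube above 0.5 m/s).
It fails at once if the tube lies down or tips over (angle between sample_tube's own z axis and vertical above 0.9 rad).
It fails at once if another tube or a thing on the bench is moved by more than 20 mm (distance of any of white_tube, blue_tube, marker, beaker, buffer_jar, cap_tray, pipette from where it was at the start of the episode above 0.02 m).
It also fails if it takes over 72 s, if anything falls off the work surface, if the arm or the gripper's body presses on something with over 40 N, if the wrist force passes 120 N, or if a joint passes its speed limit or range.

## Working session

There is one attempt and no reset: what is moved stays moved. The work goes in short steps, Python scripts to look and compute and a tool call to move; the robot and the scene stay as the last step left them, time stands still between calls to the robot, and variables do not carry over. Pictures are saved under pics/ and viewed, and the job is handed in when it is done.

Besides the shell and the picture viewer there is one more tool, called after ">>>" as name(argument=value, ...), one argument or row to a line, values as JSON. move_arm: Moves the arm, as the interface text tells. Its arguments: {"type":"object","properties":{"deltas":{"type":"array","items":{"type":"number"}},"hand":{"type":"number"}},"required":["deltas"]}

```bash
mkdir -p pics; ls; python3 - <<'E'
from plant import *
import cv2,numpy as np
print(read_state())
for n in("scene","top"):
    p,d=capture(n); cv2.imwrite(f"pics/{n}0.png",p[:,:,::-1]); np.savez(f"{n}0.npz",p=p,d=d); print(n,get_calibration(n))
E
```

```text
pics
{'clock': 0.0, 'joint_positions': array([-1.23310283,  0.47784536,  0.02235389,  1.55642495, -0.0115153 ,
        1.10928289, -0.08310688]), 'qd': array([ 0.0005336 ,  0.00101272, -0.00121577,  0.00094336,  0.0015034 ,
       -0.00104697,  0.00081969]), 'effort': array([-1.23350878e-04, -5.82835758e+01,  1.53468847e+00, -2.72606832e+01,
       -5.42603340e-02,  1.69813045e-02,  1.85378367e-04]), 'tool_pos': array([0.29080447, 0.60848962, 0.22166283]), 'tcp_rot': array([-1.38883258, -0.87379844,  0.87622115]), 'contact_force': array([0.21812864, 0.08309458, 0.1246477 ]), 'torque': array([ 0.01456268, -0.00198549,  0.00676699]), 'finger_gap': 0.08805069212470934}
scene {'mtx': array([[392.80899917,   0.        , 314.27935666],
       [  0.        , 392.80899917, 199.05169747],
       [  0.        ,   0.        ,   1.        ]]), 'view': array([[ 0.8706154 ,  0.49186357,  0.00995277, -0.54644293],
       [ 0.41770307, -0.7283581 , -0.54315617, -0.15479345],
       [-0.25990955,  0.47703743, -0.8395727 ,  1.3400782 ],
       [ 0.        ,  0.        ,  0.        ,  1.        ]])}
top {'mtx': array([[480.67737721,   0.        , 316.53471169],
       [  0.        , 480.67737721, 202.25813152],
       [  0.        ,   0.        ,   1.        ]]), 'view': array([[ 0.01728407, -0.99981508,  0.00843035,  0.01629493],
       [-0.99442033, -0.01806715, -0.10393165,  0.57931684],
       [ 0.10406474, -0.00658695, -0.99454871,  1.55396277],
       [ 0.        ,  0.        ,  0.        ,  1.        ]])}
```

View pics/scene0.png

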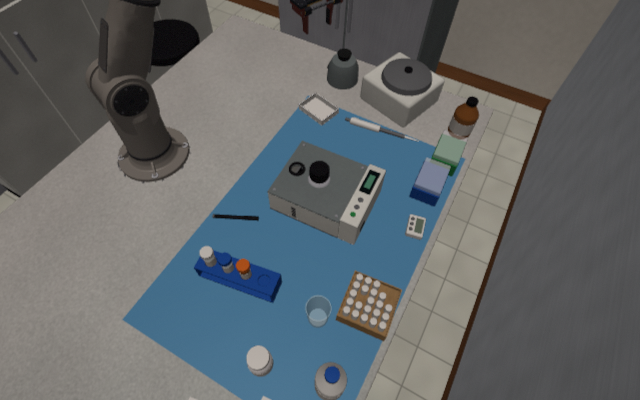

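View pics/top0.png

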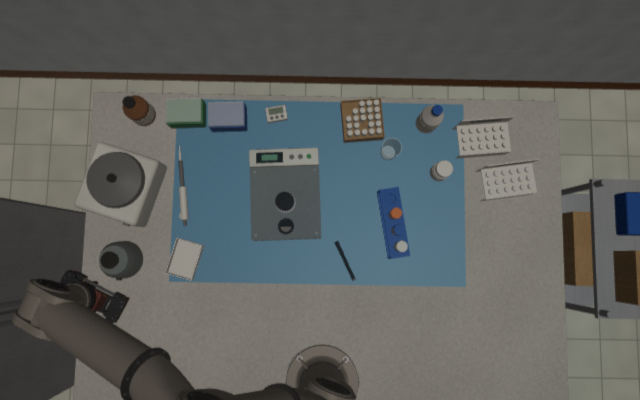

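```bash
python3 -c "
from scipy.spatial.transform import Rotation as R
print(R.from_rotvec([-1.38883258, -0.87379844,  0.87622115]).as_matrix())"
```

```text
[[ 4.31177331e-01 -6.70560962e-04 -9.02266956e-01]
 [ 9.02265354e-01 -1.70513270e-03  4.31177833e-01]
 [-1.82761591e-03 -9.99998321e-01 -1.30190644e-04]]
```

```bash
cat > h.py <<'E'
import numpy as np,cv2
from plant import *
def ray(n,uv,z):
    c=get_calibration(n);V=c["view"];R=V[:3,:3];t=V[:3,3]
    o=-R.T@t; d=R.T@np.linalg.inv(c["mtx"])@np.array([uv[0],uv[1],1.])
    return o+d*(z-o[2])/d[2]
def proj(n,X):
    c=get_calibration(n);V=c["view"];p=c["mtx"]@(V[:3,:3]@np.array(X)+V[:3,3]);return p[:2]/p[2]
def line(n,uv):
    c=get_calibration(n);V=c["view"];R=V[:3,:3]
    d=R.T@np.linalg.inv(c["mtx"])@np.array([uv[0],uv[1],1.]);return -R.T@V[:3,3],d/np.linalg.norm(d)
def tri(a,b):
    o1,d1=line("top",a);o2,d2=line("scene",b)
    A=np.c_[d1,-d2];s=np.linalg.lstsq(A,o2-o1,rcond=None)[0]
    p,q=o1+s[0]*d1,o2+s[1]*d2;return (p+q)/2,np.linalg.norm(p-q)
def world(n,d):
    c=get_calibration(n);V=c["view"];R=V[:3,:3];t=V[:3,3]
    v,u=np.mgrid[:d.shape[0],:d.shape[1]]
    P=np.stack([u,v,np.ones_like(u)],-1)@np.linalg.inv(c["mtx"]).T*d[...,None]
    return (P-t)@R
E
python3 - <<'E'
from h import *
for n,(x0,x1,y0,y1),(a0,a1,b0,b1) in(("top",(235,335,140,255),(370,425,175,270)),("scene",(255,400,135,250),(185,295,235,310))):
    p=np.load(f"{n}0.npz")["p"][:,:,::-1]
    cv2.imwrite(f"pics/{n}_car.png",cv2.resize(p[y0:y1,x0:x1],None,fx=5,fy=5,interpolation=cv2.INTER_CUBIC))
    cv2.imwrite(f"pics/{n}_rack.png",cv2.resize(p[b0:b1,a0:a1],None,fx=6,fy=6,interpolation=cv2.INTER_CUBIC))
E
```

```text
(no output)
```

View pics/top_car.png

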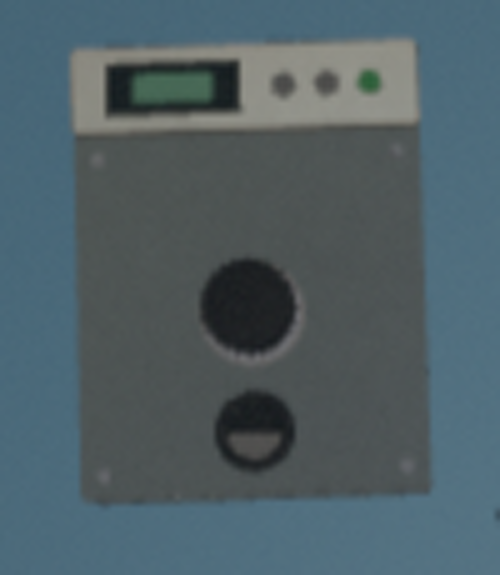

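View pics/top_rack.png

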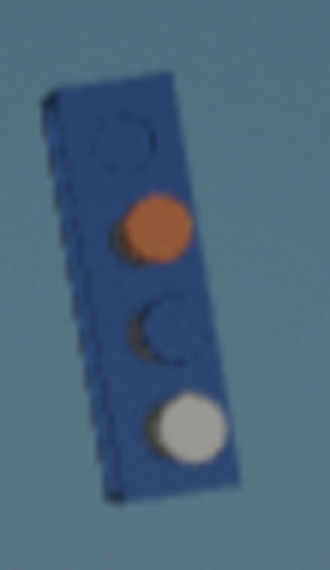

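View pics/scene_car.png

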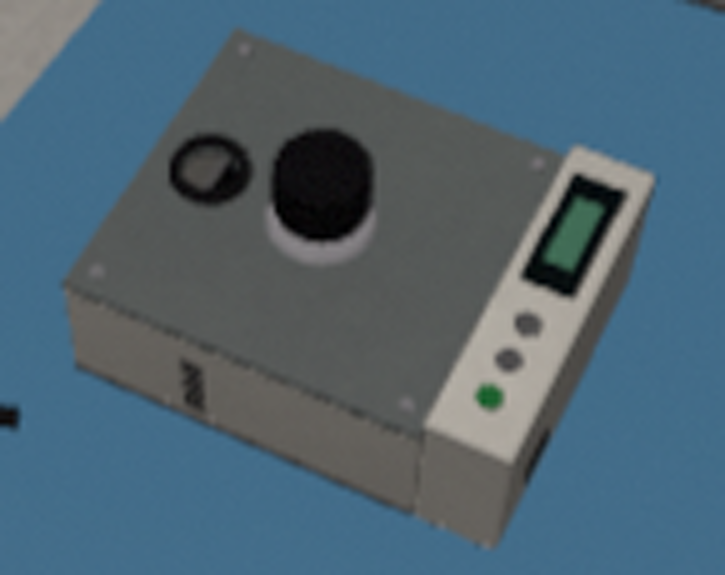

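View pics/scene_rack.png

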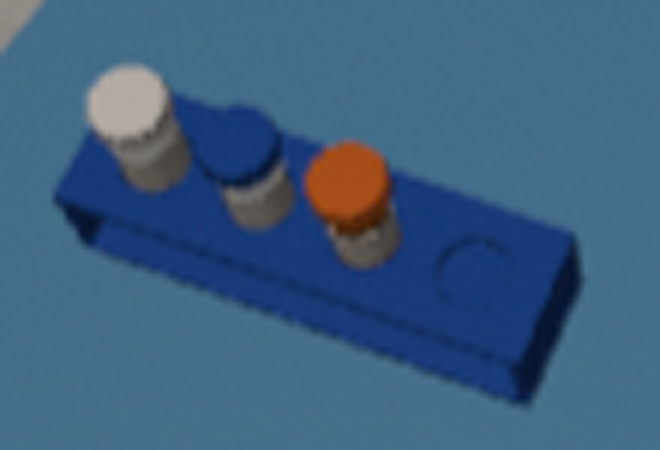

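```bash
python3 - <<'E'
from h import *
T=lambda u,v:(235+(u+.5)/5-.5,140+(v+.5)/5-.5)
S=lambda u,v:(255+(u+.5)/5-.5,135+(v+.5)/5-.5)
TR=lambda u,v:(370+(u+.5)/6-.5,175+(v+.5)/6-.5)
SR=lambda u,v:(185+(u+.5)/6-.5,235+(v+.5)/6-.5)
print("knob top",tri(T(249,305),S(324,165)),ray("top",T(249,305),.148),ray("scene",S(324,167),.148))
print("collar",tri(T(255,430),S(210,170)),ray("top",T(255,430),.104),ray("scene",S(210,170),.104))
for s in[(97,160),(398,149),(103,476),(407,465)]: print("screw top",ray("top",T(*s),.096))
for s in[(245,48),(538,163),(97,270),(406,404)]: print("screw sc",ray("scene",S(*s),.096))
for nm,a,b in[("orange",(158,229),(347,180)),("white",(191,428),(130,101)),]:
  print(nm,tri(TR(*a),SR(*b)),ray("top",TR(*a),.121),ray("scene",SR(*b),.121))
print("blue sc",ray("scene",SR(238,143),.121))
print("hole",ray("top",TR(124,141),.061),ray("scene",SR(473,270),.061))
for s in[(47,92),(173,72),(114,495),(240,486)]: print("rackcorner",ray("top",TR(*s),.061))
for s in[(577,237),(517,365),(55,198)]: print("rackcorner s",ray("scene",SR(*s),.061))
# colour masks for caps
for n,off in(("top",0),("scene",0)):
    p=np.load(f"{n}0.npz")["p"]; hsv=cv2.cvtColor(p,cv2.COLOR_RGB2HSV)
    m=cv2.inRange(hsv,(5,150,120),(18,255,255)); k,l,s,c=cv2.connectedComponentsWithStats(m)
    print(n,[(s[i].tolist(),c[i]) for i in range(1,k) if s[i,4]>20])
E
```

```text
knob top (array([0.57048562, 0.12585067, 0.15055059]), np.float64(0.002110400011395944)) [0.5699042  0.12537243 0.148     ] [0.57107796 0.12703756 0.148     ]
collar (array([0.49620781, 0.1224641 , 0.10146211]), np.float64(0.0002294212701605426)) [0.49615868 0.12239198 0.104     ] [0.49717675 0.12076018 0.104     ]
screw top [0.66630256 0.22723345 0.096     ]
screw top [0.67696043 0.03623664 0.096     ]
screw top [0.46608753 0.21731038 0.096     ]
screw top [0.47632705 0.02701949 0.096     ]
screw sc [0.46334726 0.22011772 0.096     ]
screw sc [0.66425854 0.23004163 0.096     ]
screw sc [0.47418452 0.0298524  0.096     ]
screw sc [0.67378746 0.0392628  0.096     ]
orange (array([ 0.541355  , -0.21958964,  0.12059852]), np.float64(0.00041255586141420315)) [ 0.5411766  -0.21966847  0.121     ] [ 0.5416555  -0.21956166  0.121     ]
white (array([ 0.43938484, -0.2361534 ,  0.12103401]), np.float64(0.0012750560616708079)) [ 0.43896348 -0.23664441  0.121     ] [ 0.43983018 -0.23569551  0.121     ]
blue sc [ 0.49172707 -0.22859146  0.121     ]
hole [ 0.59363173 -0.21166465  0.061     ] [ 0.59167469 -0.20999652  0.061     ]
rackcorner [ 0.61952912 -0.16996068  0.061     ]
rackcorner [ 0.63169545 -0.23816036  0.061     ]
rackcorner [ 0.40369243 -0.20658212  0.061     ]
rackcorner [ 0.40961826 -0.27383166  0.061     ]
rackcorner s [ 0.62313684 -0.17437109  0.061     ]
rackcorner s [ 0.63177704 -0.23650168  0.061     ]
rackcorner s [ 0.41123594 -0.27399022  0.061     ]
top [([391, 209, 10, 9, 70], array([395.71428571, 212.85714286]))]
scene [([236, 259, 13, 12, 123], array([242.11382114, 264.66666667]))]
```

```bash
python3 - <<'E'
from h import *
np.set_printoptions(linewidth=200)
for n,(x0,x1,y0,y1) in(("top",(276,297,216,238)),("scene",(285,308,160,180))):
    f=np.load(f"{n}0.npz"); W=world(n,f["d"])
    print(n); print((W[y0:y1,x0:x1,2]*1000).round().astype(int)); print(f["p"][y0:y1,x0:x1].mean(2).astype(int))
E
```

```text
top
[[  98   94   91   92   97  101  104   96  101   92   98   93   93  104   94   95   94   92   96   98  100]
 [  91   97   98   98   95   98   90   97   97   92   89  101   97   95   97   99   92   93   95   95   94]
 [ 102   97   94   97   94   99  103   98   98  102   97   94   94  100  100   97   91  101   93   96  104]
 [ 103   96  100   94   99   95  104  107  106  106  110  100 1606   99   98   91   92   96   95   99   96]
 [ 101  102   92   94   98  111  101  104  102  106 1606  101  107  101  102   96   98   98  101   97  100]
 [  95   96   97   96  104  105  110   95   88   87   88   87   88  101  100  105   97  102   94   99   96]
 [  99   93   93  103  104  102   82   90   92   88   85   85   94   89  105  103  101   93  100   98   99]
 [  95   95   98  107  108   94   82   91   90   84   89   84   90   85   87  104  104   95   91   96   94]
 [  97   95  110   98  103   89   85   88   84   92   88   87   92   88   91  108   99  108   94   92   94]
 [  96   99  106  106   94   86   89   85   87   84   88   90   88   88   89  102  102  104  103   99   98]
 [  98   92  109
[... 6301 characters left out ...]
2   9  15  11  22  59  86  86  85]
 [ 85  85  85  88  82  57  17  15  18  19  27  21  14  17  14  16  11  23  52  77  85  85  84]
 [ 85  84  86  85  87  81  58  40  22  12  13  10  14  15  12  16  37  62  77  87  84  85  86]
 [ 86  85  85  87  85  86  84  73  59  44  40  29  30  31  46  60  70  85  86  85  87  85  85]
 [ 85  85  85  86  86  87  86  86  83  75  74  66  66  67  76  85  84  85  85  86  86  85  88]
 [ 85  86  85  85  86  85  87  86  86  86  84  85  85  85  85  85  86  85  86  86  86  85  91]
 [ 86  84  84  86  85  85  85  85  85  86  84  83  84  86  85  86  86  86  86  86  86  86  90]
 [ 85  85  85  86  87  86  86  86  87  86  86  84  84  86  85  86  86  86  86  85  86  86  90]]
```

```bash
python3 - <<'E'
from h import *
f=np.load("top0.npz"); W=world("top",f["d"]); g=np.load("scene0.npz"); V=world("scene",g["d"])
print("kettle top-view z",np.nanmax(W[245:272,105:132,2]),"pos",W[258,110], "scene",V[55,344],V[70,343],V[66,408])
P=V[40:130,310:450].reshape(-1,3)
for lo in(.08,.12,.16,.2,.3):
    q=P[(P[:,2]>lo)&(P[:,0]<.75)&(P[:,2]<.5)]; print(lo,len(q),q.min(0) if len(q) else'',q.max(0) if len(q) else'')
from scipy.spatial.transform import Rotation as R
M=R.from_rotvec(read_state()["tcp_rot"]).as_matrix()
print(M.T@(np.array([.5705,.126,.222])-read_state()["tool_pos"]))
E
```

```text
kettle top-view z 1.6055636557582227 pos [0.38650976 0.65845679 0.11400527] scene [0.38389771 0.65273447 0.11652945] [0.40216798 0.61430616 0.08297723] [0.62112351 0.67881398 0.14397436]
0.08 3249 [0.33522427 0.52658978 0.08000619] [0.74980696 0.7829661  0.1563953 ]
0.12 1392 [0.35611502 0.56640862 0.12000343] [0.71796473 0.74438335 0.1563953 ]
0.16 0  
0.2 0  
0.3 0  
[-3.14785865e-01  3.53240102e-04 -4.60431027e-01]
```

>>> move_arm(
  deltas=[-2.25,0,-3.29,0,0,0,-2.25,0,-3.29,0,0,0,-2.25,0,-3.29,0,0,0,-2.25,0,-3.29,0,0,0,-2.25,0,-3.29,0,0,0,-2.25,0,-3.29,0,0,0,-2.25,0,-3.29,0,0,0,-2.25,0,-3.29,0,0,0,-2.25,0,-3.29,0,0,0,-2.25,0,-3.29,0,0,0,-2.25,0,-3.29,0,0,0,-2.25,0,-3.29,0,0,0,-2.25,0,-3.29,0,0,0,-2.25,0,-3.29,0,0,0,0,0,0,0,7.4,0,0,0,0,0,7.4,0,0,0,0,0,7.4,0,0,0,0,0,7.4,0,0,0,0,0,7.4,0,0,0,0,0,7.4,0],
  hand=-1,
)

```text
clock: 2.6
tool_pos: [0.5705, 0.1262, 0.2223]
tcp_rot: [-1.554, -0.271, 0.272]
contact_force: [1.1, -0.2, 0.1]
finger_gap: 0.0878
```

>>> move_arm(
  deltas=[0,2.7,0,0,0,0,0,2.7,0,0,0,0,0,2.5,0,0,0,0,0,1.6,0,0,0,0,0,1.0,0,0,0,0,0,0.4,0,0,0,0,0,0,0,0,0,0,0,0,0,0,0,0],
)

```text
clock: 3.6
tool_pos: [0.5713, 0.1264, 0.1143]
tcp_rot: [-1.553, -0.276, 0.274]
contact_force: [-0.1, -0.6, 0.1]
finger_gap: 0.0879
```

```bash
cat > st.py <<'E'
from h import *
from scipy.spatial.transform import Rotation as R
s=read_state(); M=R.from_rotvec(s["tcp_rot"]).as_matrix()
print(s["clock"],s["tool_pos"].round(4),"jaw deg %.2f"%np.degrees(np.arctan2(M[1,0],M[0,0])),"F",s["contact_force"].round(2),"T",s["torque"].round(3),"gap %.4f"%s["finger_gap"],"j7 %.3f"%s["joint_positions"][6],"eff",s["effort"].round(3)[[0,4,5,6]],"down",M[:,1].round(4))
E
python3 st.py
```

```text
3.6 [0.5713 0.1264 0.1143] jaw deg 20.05 F [-0.1  -0.65  0.06] T [-0.068 -0.02   0.009] gap 0.0879 j7 0.212 eff [ 0.    -0.041  0.032  0.   ] down [ 1.2e-03  5.0e-04 -1.0e+00]
```

>>> move_arm(
  deltas=[0,0,0,0,0,0,0,0,0,0,0,0,0,0,0,0,0,0,0,0,0,0,0,0,0,0,0,0,0,0,0,0,0,0,0,0],
  hand=1,
)

```text
clock: 4.35
tool_pos: [0.5703, 0.1261, 0.1137]
tcp_rot: [-1.553, -0.274, 0.276]
contact_force: [-3.1, -0.4, 3.4]
finger_gap: 0.0555
```

```bash
python3 st.py
```

```text
4.35 [0.5703 0.1261 0.1137] jaw deg 20.06 F [-3.13 -0.35  3.45] T [-0.245  0.912  0.028] gap 0.0555 j7 0.212 eff [-0.02  -0.166 -1.213 -0.032] down [-1.e-03 -1.e-04 -1.e+00]
```

>>> move_arm(
  deltas=[0,0,0,0,4,0,0,0,0,0,4,0,0,0,0,0,4,0],
)

```text
clock: 4.72
tool_pos: [0.57, 0.126, 0.1137]
tcp_rot: [-1.568, -0.108, 0.11]
contact_force: [-5.6, -1.9, 5.1]
finger_gap: 0.0558
```

```bash
python3 st.py
```

```text
4.725 [0.57   0.126  0.1137] jaw deg 7.95 F [-5.58 -1.91  5.09] T [-0.296  1.129  0.245] gap 0.0558 j7 0.032 eff [ 0.802 -0.223 -1.574  0.416] down [-1.6e-03 -3.0e-04 -1.0e+00]
```

>>> move_arm(
  deltas=[0,0,0,0,3,0,0,0,0,0,3,0],
)

```text
clock: 4.97
tool_pos: [0.5699, 0.1259, 0.1137]
tcp_rot: [-1.571, -0.026, 0.029]
contact_force: [-6.2, -1.4, 6.1]
finger_gap: 0.0559
```

```bash
python3 st.py
```

```text
4.975 [0.5699 0.1259 0.1137] jaw deg 1.98 F [-6.16 -1.37  6.12] T [-0.352  1.092  0.192] gap 0.0559 j7 -0.056 eff [ 0.661 -0.268 -1.707  0.262] down [-1.9e-03 -3.0e-04 -1.0e+00]
```

>>> move_arm(
  deltas=[0,0,0,0,3,0,0,0,0,0,3,0],
)

```text
clock: 5.22
tool_pos: [0.5696, 0.126, 0.1136]
tcp_rot: [-1.57, 0.057, -0.053]
contact_force: [-7.1, -1.3, 6.5]
finger_gap: 0.0558
```

```bash
python3 st.py; python3 - <<'E'
from h import *
p,d=capture("top"); cv2.imwrite("pics/k1.png",cv2.resize(p[180:250,250:330,::-1],None,fx=8,fy=8,interpolation=cv2.INTER_CUBIC))
p,d=capture("scene"); cv2.imwrite("pics/k1s.png",cv2.resize(p[130:220,250:350,::-1],None,fx=7,fy=6,interpolation=cv2.INTER_CUBIC))
E
```

```text
5.225 [0.5696 0.126  0.1136] jaw deg -4.02 F [-7.06 -1.28  6.51] T [-0.283  1.241  0.197] gap 0.0558 j7 -0.144 eff [ 0.783 -0.286 -1.858  0.261] down [-2.3e-03 -3.0e-04 -1.0e+00]
```

View pics/k1.png

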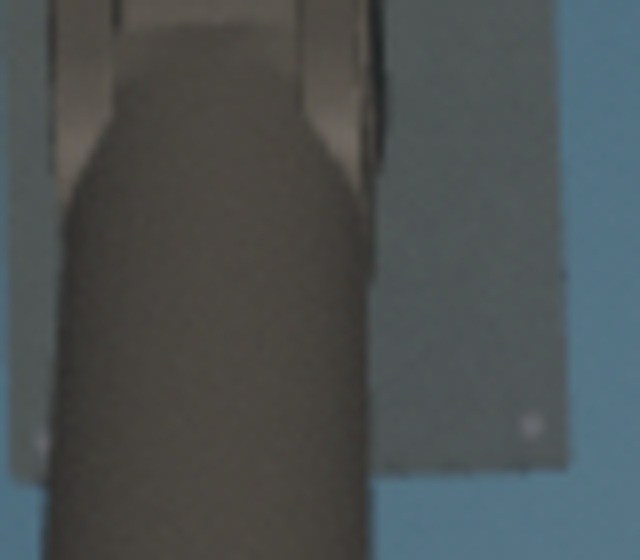

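View pics/k1s.png

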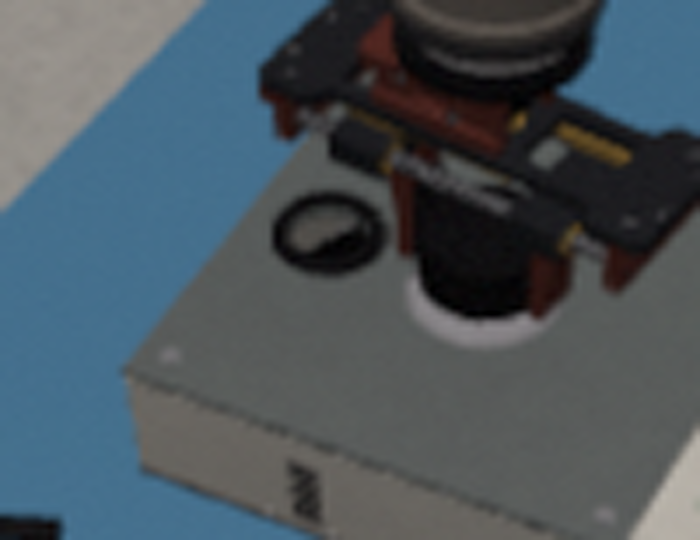

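>>> move_arm(
  deltas=[-0.15,0,0,0,0,0,0,0,0,0,3,0],
)

```text
clock: 5.58
tool_pos: [0.5696, 0.126, 0.1137]
tcp_rot: [-1.569, 0.095, -0.096]
contact_force: [0.3, -1.0, 1.5]
finger_gap: 0.0555
```

```bash
python3 st.py
```

```text
5.575 [0.5696 0.126  0.1137] jaw deg -6.99 F [ 0.29 -1.    1.54] T [-0.339  0.756  0.142] gap 0.0555 j7 -0.189 eff [-0.125 -0.316 -0.748  0.444] down [ 5.e-04 -3.e-04 -1.e+00]
```

>>> move_arm(
  deltas=[0,0,0,0,3,0],
)

```text
clock: 5.7
tool_pos: [0.5695, 0.126, 0.1137]
tcp_rot: [-1.567, 0.137, -0.138]
contact_force: [0.5, -1.9, 2.3]
finger_gap: 0.0554
```

```bash
python3 st.py
```

```text
5.7 [0.5695 0.126  0.1137] jaw deg -10.02 F [ 0.55 -1.89  2.26] T [-0.295  0.762  0.187] gap 0.0554 j7 -0.233 eff [-0.09  -0.331 -0.834  0.274] down [ 2.e-04 -4.e-04 -1.e+00]
```

>>> move_arm(
  deltas=[0,0,0,0,2,0],
)

```text
clock: 5.82
tool_pos: [0.5694, 0.126, 0.1137]
tcp_rot: [-1.565, 0.165, -0.165]
contact_force: [-1.1, -2.6, 3.7]
finger_gap: 0.0556
```

```bash
python3 st.py
```

```text
5.825 [0.5694 0.126  0.1137] jaw deg -12.01 F [-1.06 -2.58  3.74] T [-0.376  0.759  0.163] gap 0.0556 j7 -0.262 eff [-0.504 -0.443 -0.826  0.045] down [ 1.e-04 -4.e-04 -1.e+00]
```

>>> move_arm(
  deltas=[0,0,0,0,2,0],
)

```text
clock: 5.95
tool_pos: [0.5694, 0.126, 0.1137]
tcp_rot: [-1.563, 0.192, -0.192]
contact_force: [-0.4, -1.4, 2.1]
finger_gap: 0.0551
```

```bash
python3 st.py
```

```text
5.95 [0.5694 0.126  0.1137] jaw deg -14.03 F [-0.42 -1.41  2.11] T [-0.381  0.782  0.163] gap 0.0551 j7 -0.292 eff [-0.643 -0.49  -0.84   0.129] down [ 0.e+00 -3.e-04 -1.e+00]
```

>>> move_arm(
  deltas=[0,0,0,0,2,0,0,0,0,0,0,0],
)

```text
clock: 6.2
tool_pos: [0.5693, 0.1261, 0.1137]
tcp_rot: [-1.56, 0.219, -0.219]
contact_force: [-0.8, -3.9, 3.5]
finger_gap: 0.0553
```

```bash
python3 st.py
```

```text
6.2 [0.5693 0.1261 0.1137] jaw deg -16.01 F [-0.78 -3.95  3.52] T [-0.464  0.766 -0.167] gap 0.0553 j7 -0.320 eff [-1.57  -0.44  -0.857 -0.014] down [ 0.e+00 -1.e-04 -1.e+00]
```

>>> move_arm(
  deltas=[0,0,0,0,2,0,0,0,0,0,0,0],
)

```text
clock: 6.45
tool_pos: [0.5693, 0.1261, 0.1137]
tcp_rot: [-1.557, 0.247, -0.247]
contact_force: [-1.3, -3.1, 4.2]
finger_gap: 0.0559
```

```bash
python3 st.py
```

```text
6.45 [0.5693 0.1261 0.1137] jaw deg -18.03 F [-1.34 -3.1   4.15] T [-0.555  0.862 -0.288] gap 0.0559 j7 -0.350 eff [-1.856 -0.466 -0.953  0.108] down [-1.e-04 -1.e-04 -1.e+00]
```

>>> move_arm(
  deltas=[0,0,0,0,2,0,0,0,0,0,0,0],
)

```text
clock: 6.7
tool_pos: [0.5692, 0.1261, 0.1137]
tcp_rot: [-1.553, 0.274, -0.274]
contact_force: [-2.9, -4.1, 5.0]
finger_gap: 0.0553
```

```bash
python3 st.py; python3 - <<'E'
from h import *
p,d=capture("scene"); cv2.imwrite("pics/k2s.png",cv2.resize(p[145:195,270:330,::-1],None,fx=12,fy=12,interpolation=cv2.INTER_CUBIC))
E
```

```text
6.7 [0.5692 0.1261 0.1137] jaw deg -20.02 F [-2.85 -4.13  5.01] T [-0.682  0.943 -0.206] gap 0.0553 j7 -0.379 eff [-2.057 -0.566 -1.101  0.114] down [-2.e-04 -1.e-04 -1.e+00]
```

View pics/k2s.png

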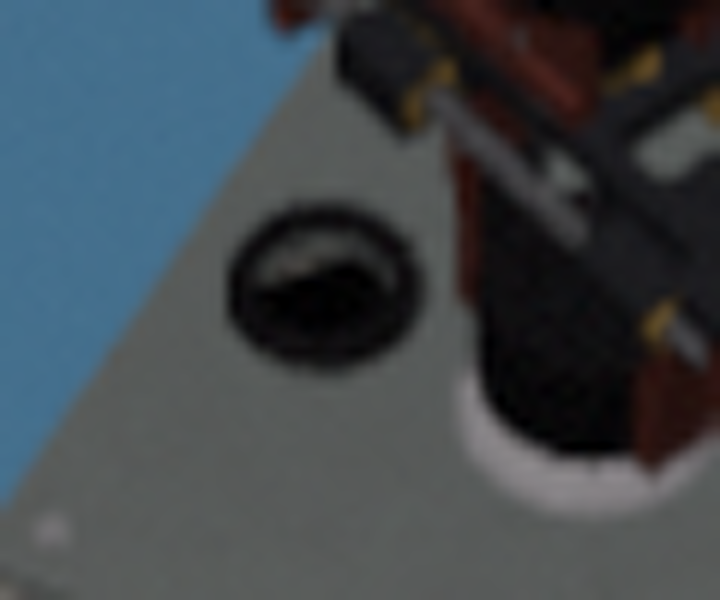

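>>> move_arm(
  deltas=[-0.03,0,-0.1,0,0,0,0,0,0,0,0,0],
)

```text
clock: 7.0
tool_pos: [0.5692, 0.1261, 0.1137]
tcp_rot: [-1.553, 0.272, -0.274]
contact_force: [1.8, -2.2, 1.1]
finger_gap: 0.0554
```

```bash
python3 st.py; cat > dep.py <<'E'
from h import *
np.set_printoptions(linewidth=200)
p,d=capture("scene"); W=world("scene",d)
print((W[160:178,286:307,2]*1000).round().astype(int))
E
python3 dep.py
```

```text
7.0 [0.5692 0.1261 0.1137] jaw deg -19.93 F [ 1.79 -2.22  1.12] T [-0.034  0.386 -0.246] gap 0.0554 j7 -0.377 eff [-1.113  0.028 -0.147  0.273] down [ 1.1e-03  7.0e-04 -1.0e+00]
[[ -4   3   0  96  95  96  96  93  94  96  99  93  94  96  99  94  92  98  96  95  99]
 [  4   0  93  96  94  97  94  93  95  98  96  94  99  92  95  95  99  94  94  98  95]
 [  1   2  96  97  95  95  96  97  94 101 100 105 105 104  96  95  97  99  97  94  96]
 [  1  94  96  96  97  99  98 104 107 100  99 106 104 104 103 100  94  93  95  97  95]
 [ 93  93  95  95  93 100 102 107  99 106 102 101 100 103 106 105 104  95  94  92  96]
 [ 97  98  97  94 100 105 102 101  97  93  94  91  97  92  98 102 107 105  95  96  96]
 [ 94  93  94  96 101  99 100  98  90  92  92  90  91  95  93  98 103 103 102  92  97]
 [ 96  97  95 102 102 106  98  91  39  29  23  85  86  86  89  90  97 104 102  97  98]
 [ 94  90  97 104 103  97  86  39  86  86  88  88  87  85  87  89  93 105 104  98  96]
 [ 97  97  96 103 102  93  89  87  88  84  84  85  86  87  91  85  85 105 103  97  98]
 [ 95  98 100 101 105 100  84  82  81  77  77  79  77  81  84  89  88 105 101  95  98]
 [ 97  96  97  98 101 102  83  75  77  73  70  75  77  78  78  86 101 103 103  97  94]
 [ 98  96  91  97 102 103 106 101  69  70  65  68  72  71 103 104 105 101  98  93  98]
 [ 97  96  95  97 100 101 106 102 102 105 106 103 101 102 105 100 102 101  95  96  96]
 [ 95  93  95  95  93  97  98 102 101 101 104 103 102 103 102 102 100  97  97  99  98]
 [ 96 101  98  99  91  94  94  96  96 100 103 100  98  97  99  92  98  95  94  93  95]
 [ 96  93  99  94  97  92  93  93  93  92  95  98  96  98  93  93  99  94  93  99  97]
 [ 98  94  91  95  97  95  95  94  96  94  96  95  97  94  92  95  98  95  94  98  94]]
```

```bash
python3 - <<'E'
from h import *
print(proj("scene",[.496,.1222,.088]),ray("scene",(295.5,169.4),.088))
E
```

```text
[296.65707839 171.31666755] [0.48919103 0.12671093 0.088     ]
```

>>> move_arm(
  deltas=[0,0,0,0,2,0],
)

```text
clock: 7.18
tool_pos: [0.5691, 0.1261, 0.1137]
tcp_rot: [-1.549, 0.3, -0.301]
contact_force: [3.2, -0.6, -0.7]
finger_gap: 0.0558
```

```bash
python3 st.py
```

```text
7.175 [0.5691 0.1261 0.1137] jaw deg -21.98 F [ 3.17 -0.61 -0.74] T [0.052 0.156 0.14 ] gap 0.0558 j7 -0.407 eff [-0.056  0.043  0.107  0.383] down [ 9.e-04  5.e-04 -1.e+00]
```

>>> move_arm(
  deltas=[0,0,0,0,2,0],
)

```text
clock: 7.3
tool_pos: [0.5691, 0.1261, 0.1137]
tcp_rot: [-1.545, 0.328, -0.33]
contact_force: [3.6, -0.1, 0.4]
finger_gap: 0.0558
```

```bash
python3 st.py
```

```text
7.3 [0.5691 0.1261 0.1137] jaw deg -24.03 F [ 3.58 -0.15  0.37] T [0.192 0.063 0.138] gap 0.0558 j7 -0.437 eff [0.234 0.157 0.269 0.207] down [ 9.e-04  5.e-04 -1.e+00]
```

>>> move_arm(
  deltas=[0,0,0,0,1.5,0],
)

```text
clock: 7.42
tool_pos: [0.569, 0.1261, 0.1137]
tcp_rot: [-1.542, 0.348, -0.349]
contact_force: [3.2, 1.0, -0.1]
finger_gap: 0.0556
```

```bash
python3 st.py
```

```text
7.425 [0.569  0.1261 0.1137] jaw deg -25.49 F [ 3.23  0.97 -0.15] T [ 0.322 -0.03   0.307] gap 0.0556 j7 -0.458 eff [ 0.518  0.071  0.406 -0.168] down [ 8.e-04  3.e-04 -1.e+00]
```

>>> move_arm(
  deltas=[0,0,0,0,1.5,0],
)

```text
clock: 7.55
tool_pos: [0.569, 0.1261, 0.1137]
tcp_rot: [-1.539, 0.369, -0.37]
contact_force: [4.1, 1.2, -1.0]
finger_gap: 0.0555
```

```bash
python3 st.py; python3 dep.py
```

```text
7.55 [0.569  0.1261 0.1137] jaw deg -26.97 F [ 4.08  1.16 -1.05] T [ 0.434 -0.174  0.346] gap 0.0555 j7 -0.480 eff [ 0.869  0.165  0.56  -0.177] down [ 7.e-04  3.e-04 -1.e+00]
[[  3   4  -1  91  97  97  91  96  95  96  97  91  95  93  95 100  92  95  96  94  95]
 [ -3   0  96  95  96  95  97  93  94  95  96  97  96  93  97  95  97 100  94  97  99]
 [ -5   1  95  95  94  98  98  94  93 101 105 100 103 105  95  93  96  93  95  96  95]
 [  2  96  96  99  98  93  96 103 105 103 102 101 100 103 106 102  97  94  96  97  94]
 [ 95 100  96  97  99 104 103 104 105 103 102 101 101 101 106 104 105  99  94  96 100]
 [ 97  98  92  98 105 105 105 100  97  93  99  92  96  95  99 102 102 105  99  93  93]
 [ 95  95  94  93 100 103 103  96  92  93  89  86  91  90  91  94 101 104 103  98  93]
 [ 92  97  97 104 103 104  93  89  87  82  86  84  83  81  86  90  97 106 103  93  97]
 [ 96  92  96 104 105  96  86  88  83  81  80  79  77  80  82  85  93 103 103  93  94]
 [ 96  98  99 103 105  93  85  82  77  73  75  70  74  75  74  80  83 101 102  95  99]
 [ 97  94  94 106 103 105  89  73  72  68  69  68  69  67  69  74  77 103 102  94  98]
 [ 93  98  97 103 103 104  83  74  65  66  63  60  60  60  65  68 102 102 102  93  92]
 [ 94  94  94  97 102 103 100  99  64  59  57  59  53  61 104 101 104  99  98  93  96]
 [ 94  96  96  97  93 103 105 104 106 105 104 104 103 102 104 102 100  97  98  93  94]
 [ 96  96  97  96  95  97 102 102 105 102 106 101 100 103 103 101 100  94  93  96  95]
 [ 96  95  95  97  95  95  97  98 103  98 101 103 100  98  97  94  94  97  92  92  90]
 [ 96  96  94  94  98  94  94  94  92  96  95  97  95  95  95 100  96  96  95  93  99]
 [ 95  93  95  96  94  96  96  93  94  99  94  96  95  96  94  98  95  96  96  95  97]]
```

```bash
python3 - <<'E'
from h import *
for v in (166.2,166.7,167.2): print(ray("scene",(296.5,v),.088))
p,d=capture("scene"); W=world("scene",d)
for c in range(294,300): print(c,(W[163:172,c,2]*1000).round().astype(int))
cv2.imwrite("pics/k3s.png",cv2.resize(p[145:195,270:330,::-1],None,fx=12,fy=12,interpolation=cv2.INTER_CUBIC))
E
```

```text
[0.48552253 0.13879444 0.088     ]
[0.48651379 0.13713635 0.088     ]
[0.48750334 0.13548115 0.088     ]
294 [103 102  96  95  86  82  77  71  67]
295 [103 103  96  91  86  79  76  69  65]
296 [105  99  98  88  82  80  72  68  59]
297 [104 100  95  89  83  77  72  67  60]
298 [102  98  92  88  84  75  70  65  60]
299 [107  99  96  91  82  79  73  69  58]
```

View pics/k3s.png

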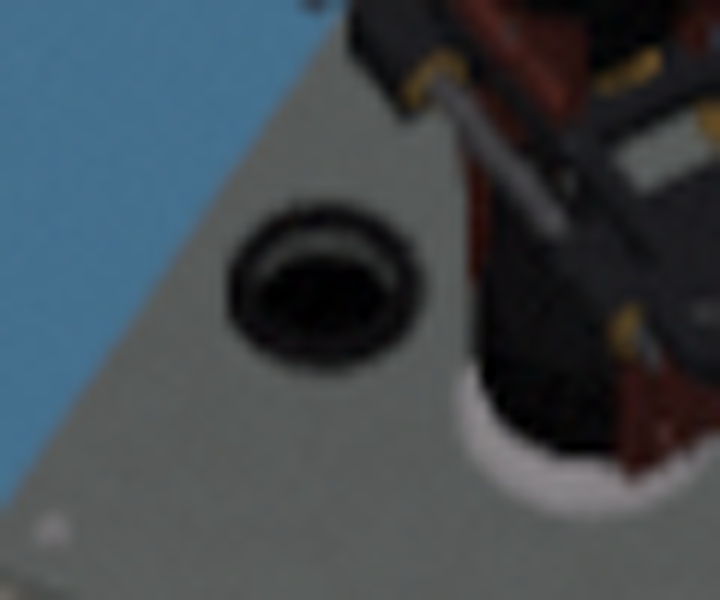

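>>> move_arm(
  deltas=[0,0,0,0,-1,0,0,0,0,0,-0.8,0,0,0,0,0,0,0],
)

```text
clock: 8.02
tool_pos: [0.569, 0.1261, 0.1137]
tcp_rot: [-1.543, 0.343, -0.344]
contact_force: [5.3, 3.0, -2.7]
finger_gap: 0.0556
```

```bash
python3 st.py
```

```text
8.025 [0.569  0.1261 0.1137] jaw deg -25.07 F [ 5.28  3.   -2.65] T [ 0.711 -0.37   0.153] gap 0.0556 j7 -0.452 eff [ 1.026  0.615  0.932 -0.091] down [ 8.e-04  7.e-04 -1.e+00]
```

>>> move_arm(
  deltas=[0,0,0,0,0,0,0,0,0,0,0,0,0,0,0,0,0,0,0,0,0,0,0,0,0,0,0,0,0,0],
  hand=-1,
)

```text
clock: 8.65
tool_pos: [0.5686, 0.1255, 0.1136]
tcp_rot: [-1.543, 0.344, -0.344]
contact_force: [0.7, -0.0, 0.3]
finger_gap: 0.088
```

```bash
python3 st.py;python3 - <<'E'
from h import *
p,d=capture("scene"); W=world("scene",d)
for c in range(294,300): print(c,(W[163:172,c,2]*1000).round().astype(int))
E
```

```text
8.65 [0.5686 0.1255 0.1136] jaw deg -25.15 F [ 0.73 -0.02  0.27] T [-0.037  0.053 -0.01 ] gap 0.0880 j7 -0.453 eff [ 0.023 -0.04  -0.014  0.001] down [-1.e-04  0.e+00 -1.e+00]
294 [103 105  95  94  88  85  80  74  70]
295 [104 103  95  92  88  82  78  71  69]
296 [104 103  96  92  86  84  77  71  66]
297 [102 102  96  90  86  86  76  67  67]
298 [101 103  92  90  85  78  77  72  67]
299 [104 101  97  90  92  80  77  71  68]
```

>>> move_arm(
  deltas=[0,-3,0,0,0,0,0,-4,0,0,0,0,0,-4,0,0,0,0,1.21,0,-3.24,0,0,0,1.21,0,-3.24,0,0,0,1.21,0,-3.24,0,0,0,1.21,0,-3.24,0,0,0,1.21,0,-3.24,0,0,0,1.21,0,-3.24,0,0,0,1.21,0,-3.24,0,0,0,1.21,0,-3.24,0,0,0,1.21,0,-3.24,0,0,0,1.21,0,-3.24,0,0,0,0,0,0,0,9.28,0,0,0,0,0,9.28,0,0,0,0,0,9.28,0,0,0,0,0,9.28,0,0,0,0,0,9.28,0,0,0,0,0,9.28,0],
)

```text
clock: 11.08
tool_pos: [0.5405, -0.2191, 0.2236]
tcp_rot: [-1.278, 1.094, -1.094]
contact_force: [-0.1, -0.4, 0.7]
finger_gap: 0.0879
```

```bash
python3 st.py;python3 - <<'E'
from h import *
np.set_printoptions(linewidth=200)
for n,(x0,x1,y0,y1) in(("top",(276,297,216,238)),("scene",(285,308,160,180))):
    p,d=capture(n); W=world(n,d)
    print(n); print((W[y0:y1,x0:x1,2]*1000).round().astype(int))
    cv2.imwrite(f"pics/a1{n}.png",p[:,:,::-1]); cv2.imwrite(f"pics/a1{n}z.png",cv2.convertScaleAbs(cv2.resize(p[y0-5:y1+5,x0-5:x1+5,::-1],None,fx=16,fy=16,interpolation=cv2.INTER_CUBIC),alpha=2.2))
E
```

```text
11.075 [ 0.5405 -0.2191  0.2236] jaw deg -81.12 F [-0.07 -0.43  0.73] T [-0.001  0.087 -0.033] gap 0.0879 j7 -0.736 eff [ 1.224  0.23  -0.112  1.445] down [ 0.e+00  2.e-04 -1.e+00]
top
[[  94   97  103   93  100   97   98  100   97   98   91   95  102   95   94   99   92   98   97   97   95]
 [ 101   91   93  104   93   97   98  100  100   95   98   97   90   96  100   99   93   89  101   92   95]
 [ 100   97   95  101   99   97   99   94   93  106   98  100 1606   96   89   95   96   96   95   99   95]
 [  96   99   95   94   97   95  105  108   97  105  106  103  105   98   96   94   94   94   93   96   99]
 [  98   94   95   95   94  108  101  100  108  104  107  103  100  105  103   97   94   99   92  103   99]
 [  94   95   97   94  106  110  105   87   89   85   88   86   86  106  102   99   96  103   93  100   96]
 [ 100  102   89  109  101  104   92   73   52   45   32   36   65   88  102  104  102   94   97   97   88]
 [  96   99   90  107  101   90   64   40   34   37   22   34   29   26   84  106  105   97  100   95   95]
 [ 100   94  102  107  103   74   38   31   24   26
[... 3128 characters left out ...]
 95   97   94   98   95   99  102  102  101  104  104  103  101  101  101   99  100   96   92   96   93   96]
 [  96   96   93   95   96   95   96   96   97   99  102  100   98  102  100   96   95   94   92   94   98   99   99]
 [  93   94   97   98   98   95  100   95   97   95   94   94   96   94   96   96   96   97  100   96   96   97   94]
 [  92   95   96   93   96   97   92   97   97   94   91   94   97   95   96   98   92   99   92   95   96   97   94]
 [  93   95   94   93   90   93   96   96   94   93   96   96   97   97   95   99   94  100   93   96   94   94   96]
 [  96   96   93   95   96   93   97   97   98   94   94   95   95   97   98   98   95   94   96   94   93   93   94]]
```

View pics/a1topz.png

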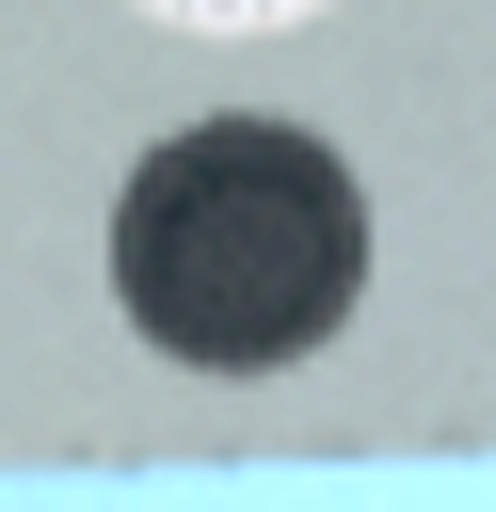

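View pics/a1scenez.png

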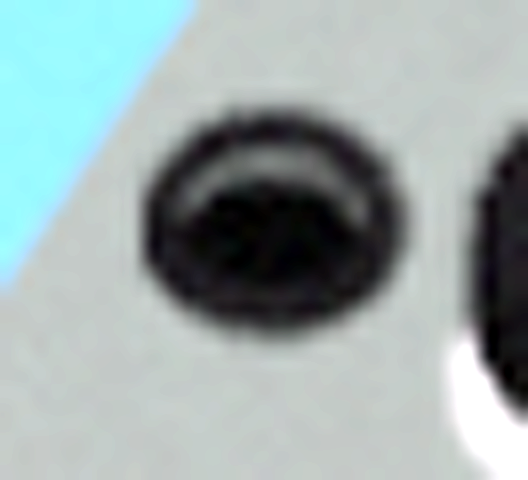

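View pics/a1scene.png

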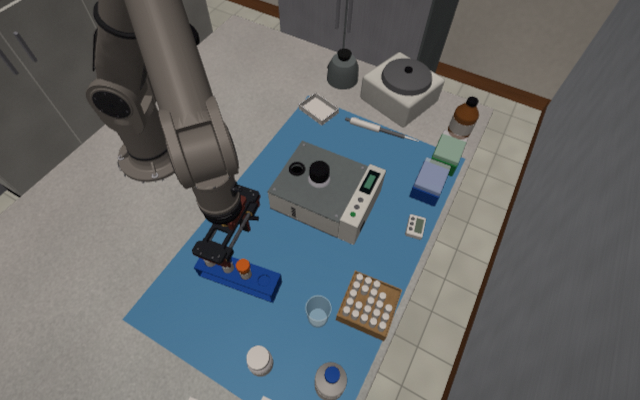

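```bash
cat > wall.py <<'E'
from h import *
from scipy.optimize import least_squares
ex=np.array([np.cos(.05),np.sin(.05)]); ey=np.array([-ex[1],ex[0]])
for n in("scene","top"):
    P=[]
    for i in range(4):
        p,d=capture(n); W=world(n,d).reshape(-1,3)
        m=(np.hypot(W[:,0]-.496,W[:,1]-.122)<.024)&(W[:,2]<.080)&(W[:,2]>.036); P.append(W[m])
    P=np.vstack(P)
    r=least_squares(lambda c:np.hypot(P[:,0]-c[0],P[:,1]-c[1])-.0165,[.496,.122],loss="soft_l1",f_scale=.001)
    C=np.linalg.inv(r.jac.T@r.jac)*np.var(r.fun)
    print(n,len(P),r.x,np.sqrt(np.diag(C)),"rel collar along carousel x,y mm",1000*(r.x-[.496,.1222])@ex,1000*(r.x-[.496,.1222])@ey, "y range",P[:,1].min(),P[:,1].max())
    # collar rim ref: points z>0.1
    m=(np.hypot(W[:,0]-.496,W[:,1]-.122)<.03)&(W[:,2]>.1015)&(W[:,2]<.112);Q=W[m];print(" rim centroid",len(Q),Q.mean(0), "mid",(Q.min(0)+Q.max(0))/2)
E
python3 wall.py
```

```text
scene 131 [0.49553088 0.12481705] [0.00035066 0.00027665] rel collar along carousel x,y mm -0.3377363841592327 2.637227786615487 y range 0.12230343346647264 0.1438241887213266
 rim centroid 73 [0.49749289 0.12134292 0.10360816] mid [0.49704544 0.12197088 0.1051801 ]
top 67 [0.49510532 0.12415929] [0.00051293 0.00048496] rel collar along carousel x,y mm -0.7956383944105212 2.0015587093769995 y range 0.1170942816878104 0.14095373658421625
 rim centroid 71 [0.49669553 0.12207962 0.10554654] mid [0.49650296 0.12118216 0.10681427]
```

>>> move_arm(
  deltas=[0.05,2.5,0.08,0,0,0,0,2.7,0,0,0,0,0,2.7,0,0,0,0,0,2.3,0,0,0,0,0,1.5,0,0,0,0,0,0.8,0,0,0,0,0,0.46,0,0,0,0,0,0,0,0,0,0,0,0,0,0,0,0],
)

```text
clock: 12.7
tool_pos: [0.5418, -0.2197, 0.0946]
tcp_rot: [-1.28, 1.09, -1.091]
contact_force: [0.2, -0.6, -0.1]
finger_gap: 0.0879
```

```bash
python3 st.py;python3 - <<'E'
from h import *
p,d=capture("scene"); cv2.imwrite("pics/g1.png",cv2.resize(p[210:320,170:310,::-1],None,fx=5,fy=5,interpolation=cv2.INTER_CUBIC))
E
```

```text
12.7 [ 0.5418 -0.2197  0.0946] jaw deg -80.82 F [ 0.15 -0.61 -0.11] T [-0.008  0.137  0.009] gap 0.0879 j7 -0.606 eff [ 0.022 -0.043 -0.027  0.001] down [ 9.e-04 -1.e-04 -1.e+00]
```

View pics/g1.png

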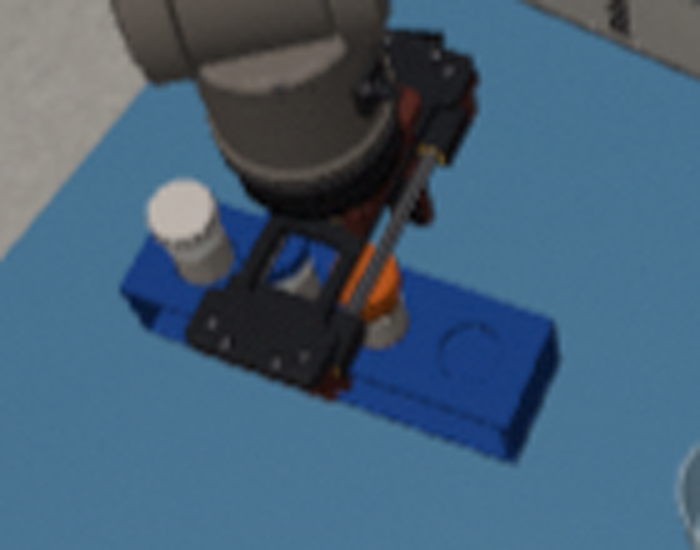

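>>> move_arm(
  deltas=[0,0,0,0,0,0,0,0,0,0,0,0,0,0,0,0,0,0,0,0,0,0,0,0,0,0,0,0,0,0,0,0,0,0,0,0,0,0,0,0,0,0,0,0,0,0,0,0],
  hand=1,
)

```text
clock: 13.75
tool_pos: [0.5414, -0.2196, 0.094]
tcp_rot: [-1.281, 1.09, -1.09]
contact_force: [-0.9, 0.6, -0.2]
finger_gap: 0.0334
```

```bash
python3 st.py
```

```text
13.75 [ 0.5414 -0.2196  0.094 ] jaw deg -80.83 F [-0.93  0.55 -0.23] T [-0.001  0.154  0.003] gap 0.0334 j7 -0.606 eff [-0.021 -0.049 -0.013  0.   ] down [-0. -0. -1.]
```

>>> move_arm(
  deltas=[0,-1,0,0,0,0,0,-1.5,0,0,0,0,0,-2,0,0,0,0,0,-2,0,0,0,0,0,-2,0,0,0,0,0,-2,0,0,0,0,0,-1.5,0,0,0,0,0,-1,0,0,0,0,0,0,0,0,0,0],
)

```text
clock: 14.88
tool_pos: [0.5417, -0.2197, 0.2246]
tcp_rot: [-1.28, 1.09, -1.091]
contact_force: [-0.4, -0.1, -0.7]
finger_gap: 0.0333
```

```bash
python3 st.py;python3 - <<'E'
from h import *
p,d=capture("scene"); cv2.imwrite("pics/g2.png",cv2.resize(p[190:320,170:310,::-1],None,fx=4.5,fy=4.5,interpolation=cv2.INTER_CUBIC))
E
```

```text
14.875 [ 0.5417 -0.2197  0.2246] jaw deg -80.82 F [-0.4  -0.08 -0.65] T [-0.047  0.15  -0.024] gap 0.0333 j7 -0.730 eff [-0.094  0.017  0.063 -0.054] down [ 9.e-04 -1.e-04 -1.e+00]
```

View pics/g2.png

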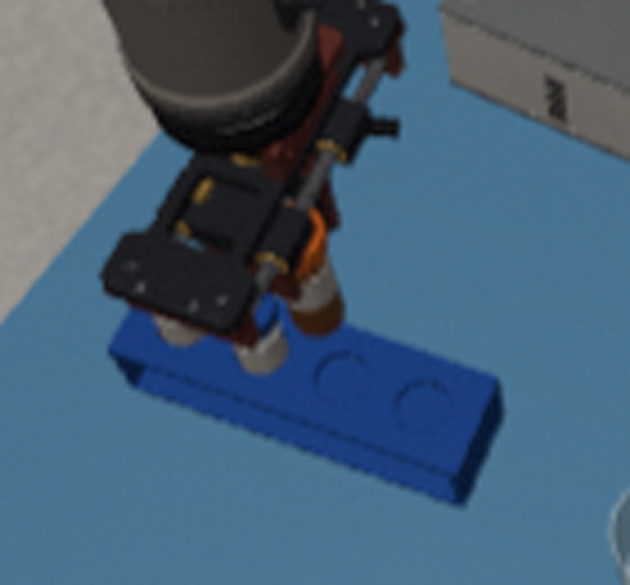

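>>> move_arm(
  deltas=[-1,0,0.05,0,0,0,-1.5,0,0.05,0,0,0,-2,0,0.05,0,0,0,-2.5,0,0.05,0,0,0,-2.5,0,0.05,0,0,0,-2.5,0,0.05,0,0,0,-2.5,0,0.06,0,0,0,-2.5,0,0.06,0,0,0,-2.5,0,0.06,0,0,0,-2.5,0,0.06,0,0,0,-2.5,0,0.06,0,0,0,-2.5,0,0.06,0,0,0,-2.5,0,0.06,0,0,0,-2,0,0.06,0,0,0,-1.5,0,0.06,0,0,0,-1,0,0.06,0,0,0,-0.58,0,0.05,0,0,0,0,0,0,0,0,0,0,0,0,0,0,0],
)

```text
clock: 17.3
tool_pos: [0.4958, 0.1226, 0.2241]
tcp_rot: [-1.28, 1.091, -1.091]
contact_force: [0.9, -0.4, -0.9]
finger_gap: 0.0335
```

```bash
python3 st.py;python3 - <<'E'
from h import *
for n,(x0,x1,y0,y1) in(("top",(230,350,170,260)),("scene",(245,365,110,200))):
    p,d=capture(n); cv2.imwrite(f"pics/c1{n}.png",cv2.resize(p[y0:y1,x0:x1,::-1],None,fx=6,fy=6,interpolation=cv2.INTER_CUBIC))
E
```

```text
17.3 [0.4958 0.1226 0.2241] jaw deg -80.89 F [ 0.9  -0.42 -0.93] T [-0.006  0.144  0.004] gap 0.0335 j7 -1.444 eff [-0.292 -0.028 -0.068 -0.002] down [ 1.e-04 -2.e-04 -1.e+00]
```

View pics/c1scene.png

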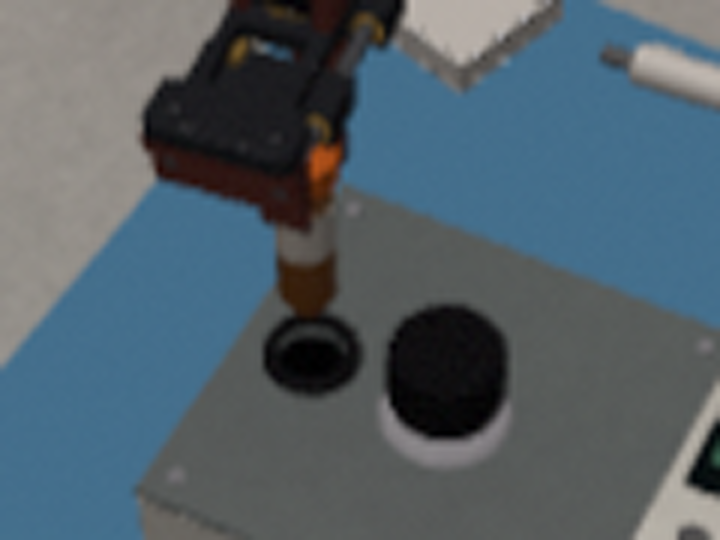

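View pics/c1top.png

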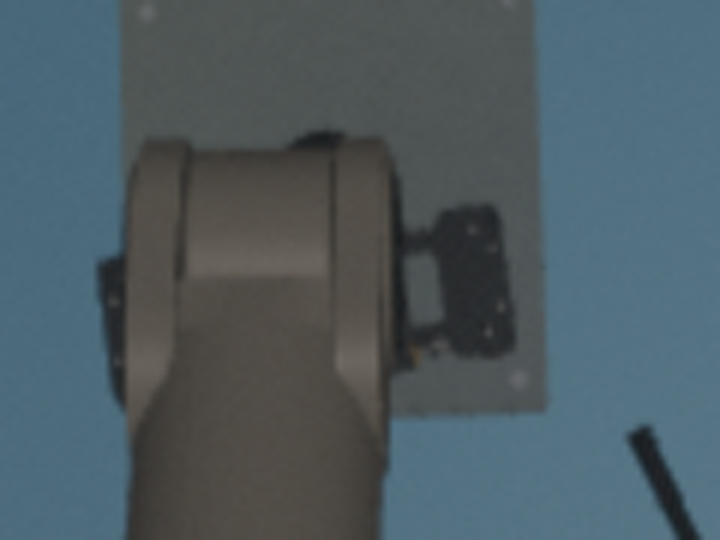

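```bash
python3 - <<'E'
from h import *
for z in(.136,.16,.235):
    q=proj("scene",[.4958,.1226,z]); print(z,(q-[245,110]+.5)*6)
E
```

```text
0.136 [310.29770254 311.18990072]
0.16 [308.87012652 280.11661479]
0.235 [304.06318261 175.48643017]
```

>>> move_arm(
  deltas=[0,0.6,0,0,0,0,0,0.6,0,0,0,0,0,0.6,0,0,0,0,0,0.6,0,0,0,0,0,0.5,0,0,0,0,0,0.5,0,0,0,0,0,0.3,0,0,0,0],
)

```text
clock: 18.27
tool_pos: [0.4956, 0.1233, 0.1867]
tcp_rot: [-1.281, 1.09, -1.09]
contact_force: [0.7, 0.9, -1.5]
finger_gap: 0.0335
```

```bash
python3 st.py;python3 - <<'E'
from h import *
p,d=capture("scene"); cv2.imwrite(f"pics/c2.png",cv2.resize(p[120:190,260:340,::-1],None,fx=8,fy=8,interpolation=cv2.INTER_CUBIC))
E
```

```text
18.275 [0.4956 0.1233 0.1867] jaw deg -80.82 F [ 0.7   0.86 -1.52] T [-0.033  0.129 -0.027] gap 0.0335 j7 -1.390 eff [-0.193  0.025 -0.026 -0.029] down [-2.e-04 -1.e-04 -1.e+00]
```

View pics/c2.png

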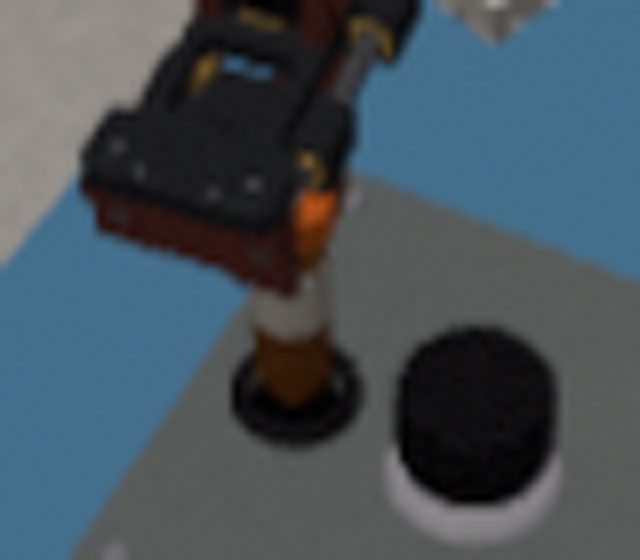

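>>> move_arm(
  deltas=[0,0.3,0,0,0,0,0,0.3,0,0,0,0,0,0.3,0,0,0,0,0,0.3,0,0,0,0],
)

```text
clock: 18.82
tool_pos: [0.4956, 0.1233, 0.1748]
tcp_rot: [-1.281, 1.09, -1.09]
contact_force: [-0.7, 1.2, -1.3]
finger_gap: 0.0337
```

```bash
python3 st.py
```

```text
18.825 [0.4956 0.1233 0.1748] jaw deg -80.82 F [-0.71  1.16 -1.34] T [-0.01   0.123  0.023] gap 0.0337 j7 -1.372 eff [-0.217  0.044 -0.005 -0.047] down [-0.  0. -1.]
```

>>> move_arm(
  deltas=[0,0.2,0,0,0,0,0,0.2,0,0,0,0,0,0.2,0,0,0,0],
)

```text
clock: 19.2
tool_pos: [0.4957, 0.1233, 0.169]
tcp_rot: [-1.281, 1.09, -1.09]
contact_force: [-1.1, 0.4, -1.3]
finger_gap: 0.0335
```

```bash
python3 st.py
```

```text
19.2 [0.4957 0.1233 0.169 ] jaw deg -80.82 F [-1.11  0.38 -1.3 ] T [-0.023  0.171 -0.05 ] gap 0.0335 j7 -1.364 eff [-0.142  0.025 -0.026 -0.031] down [ 1.e-04  1.e-04 -1.e+00]
```

>>> move_arm(
  deltas=[0,0.2,0,0,0,0,0,0.2,0,0,0,0,0,0.2,0,0,0,0],
)

```text
clock: 19.58
tool_pos: [0.4957, 0.1233, 0.1629]
tcp_rot: [-1.281, 1.09, -1.09]
contact_force: [0.3, 0.0, -0.3]
finger_gap: 0.033
```

```bash
python3 st.py
```

```text
19.575 [0.4957 0.1233 0.1629] jaw deg -80.82 F [ 0.28  0.03 -0.34] T [-0.01   0.1   -0.006] gap 0.0330 j7 -1.355 eff [-0.147  0.025 -0.025 -0.031] down [ 0.  0. -1.]
```

>>> move_arm(
  deltas=[0,0.2,0,0,0,0,0,0.2,0,0,0,0,0,0.2,0,0,0,0],
)

```text
clock: 19.95
tool_pos: [0.4956, 0.1233, 0.1569]
tcp_rot: [-1.281, 1.09, -1.09]
contact_force: [-0.6, -0.8, -0.7]
finger_gap: 0.0333
```

```bash
python3 st.py
```

```text
19.95 [0.4956 0.1233 0.1569] jaw deg -80.82 F [-0.58 -0.78 -0.69] T [-0.011  0.161  0.013] gap 0.0333 j7 -1.346 eff [-0.147  0.025 -0.025 -0.031] down [-0.  0. -1.]
```

>>> move_arm(
  deltas=[0,0.2,0,0,0,0,0,0.2,0,0,0,0,0,0.2,0,0,0,0],
)

```text
clock: 20.32
tool_pos: [0.4957, 0.1233, 0.1509]
tcp_rot: [-1.281, 1.09, -1.09]
contact_force: [0.3, -0.8, -0.7]
finger_gap: 0.0334
```

>>> move_arm(
  deltas=[0,0.2,0,0,0,0,0,0.2,0,0,0,0,0,0.2,0,0,0,0,0,0.2,0,0,0,0],
)

```text
clock: 20.82
tool_pos: [0.4956, 0.1233, 0.1429]
tcp_rot: [-1.281, 1.09, -1.09]
contact_force: [-0.1, 0.4, 0.1]
finger_gap: 0.0336
```

>>> move_arm(
  deltas=[0,0.2,0,0,0,0,0,0.2,0,0,0,0,0,0.2,0,0,0,0,0,0.2,0,0,0,0],
)

```text
clock: 21.32
tool_pos: [0.4956, 0.1233, 0.1349]
tcp_rot: [-1.281, 1.09, -1.09]
contact_force: [-0.8, 0.5, -0.1]
finger_gap: 0.0332
```

>>> move_arm(
  deltas=[0,0.2,0,0,0,0,0,0.2,0,0,0,0,0,0.2,0,0,0,0,0,0.2,0,0,0,0,0,0.2,0,0,0,0],
)

```text
clock: 21.95
tool_pos: [0.4956, 0.1233, 0.1249]
tcp_rot: [-1.281, 1.09, -1.09]
contact_force: [1.1, -0.3, -0.7]
finger_gap: 0.0335
```

>>> move_arm(
  deltas=[0,0.2,0,0,0,0,0,0.2,0,0,0,0,0,0,0,0,0,0],
)

```text
clock: 22.32
tool_pos: [0.4956, 0.1232, 0.1209]
tcp_rot: [-1.281, 1.091, -1.09]
contact_force: [0.2, -0.1, -0.7]
finger_gap: 0.0334
```

```bash
python3 st.py
```

```text
22.325 [0.4956 0.1232 0.1209] jaw deg -80.83 F [ 0.21 -0.1  -0.69] T [-0.042  0.15   0.017] gap 0.0334 j7 -1.294 eff [ 0.016 -0.035 -0.084  0.017] down [-2.e-04 -1.e-04 -1.e+00]
```

Tip about 5 mm above floor; creeping to contact.

>>> move_arm(
  deltas=[0,0.1,0,0,0,0,0,0.1,0,0,0,0,0,0.1,0,0,0,0,0,0,0,0,0,0],
)

```text
clock: 22.82
tool_pos: [0.4956, 0.1233, 0.118]
tcp_rot: [-1.281, 1.09, -1.09]
contact_force: [0.2, 0.7, -1.4]
finger_gap: 0.0333
```

>>> move_arm(
  deltas=[0,0.1,0,0,0,0,0,0,0,0,0,0],
)

```text
clock: 23.08
tool_pos: [0.4956, 0.1233, 0.117]
tcp_rot: [-1.281, 1.09, -1.09]
contact_force: [-0.1, 1.3, 0.0]
finger_gap: 0.0334
```

>>> move_arm(
  deltas=[0,0.05,0,0,0,0,0,0,0,0,0,0],
)

```text
clock: 23.32
tool_pos: [0.4956, 0.1233, 0.1165]
tcp_rot: [-1.281, 1.09, -1.09]
contact_force: [0.0, -1.0, 0.1]
finger_gap: 0.0333
```

>>> move_arm(
  deltas=[0,0.05,0,0,0,0,0,0,0,0,0,0],
)

```text
clock: 23.58
tool_pos: [0.4956, 0.1233, 0.116]
tcp_rot: [-1.281, 1.09, -1.09]
contact_force: [0.9, 0.3, -0.4]
finger_gap: 0.0333
```

>>> move_arm(
  deltas=[0,0.05,0,0,0,0,0,0,0,0,0,0],
)

```text
clock: 23.82
tool_pos: [0.4961, 0.1234, 0.1159]
tcp_rot: [-1.28, 1.09, -1.091]
contact_force: [-0.5, 0.9, 4.5]
finger_gap: 0.0333
```

>>> move_arm(
  deltas=[0,0.05,0,0,0,0,0,0,0,0,0,0],
)

```text
clock: 24.08
tool_pos: [0.4966, 0.1234, 0.1159]
tcp_rot: [-1.279, 1.09, -1.091]
contact_force: [0.5, -1.2, 8.3]
finger_gap: 0.0335
```

```bash
python3 st.py; python3 - <<'E'
from h import *
p,d=capture("scene"); cv2.imwrite(f"pics/c3.png",cv2.resize(p[120:190,260:340,::-1],None,fx=8,fy=8,interpolation=cv2.INTER_CUBIC))
E
```

```text
24.075 [0.4966 0.1234 0.1159] jaw deg -80.83 F [ 0.49 -1.22  8.31] T [-0.09   0.355 -0.004] gap 0.0335 j7 -1.285 eff [ 0.036 -0.078 -0.343  0.002] down [ 1.6e-03  8.0e-04 -1.0e+00]
```

View pics/c3.png

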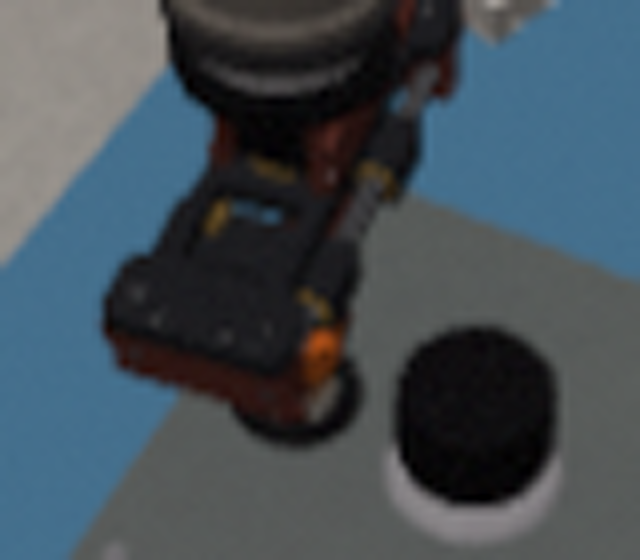

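>>> move_arm(
  deltas=[0,-0.08,0,0,0,0,0,0,0,0,0,0],
)

```text
clock: 24.38
tool_pos: [0.4958, 0.1233, 0.1159]
tcp_rot: [-1.28, 1.09, -1.09]
contact_force: [-0.8, 0.3, 2.7]
finger_gap: 0.033
```

>>> move_arm(
  deltas=[0,0,0,0,0,0,0,0,0,0,0,0,0,0,0,0,0,0,0,0,0,0,0,0,0,0,0,0,0,0,0,0,0,0,0,0],
  hand=-1,
)

```text
clock: 25.12
tool_pos: [0.4956, 0.1233, 0.1158]
tcp_rot: [-1.281, 1.09, -1.09]
contact_force: [0.5, -0.1, -0.1]
finger_gap: 0.087
```

>>> move_arm(
  deltas=[0,-1,0,0,0,0,0,-2,0,0,0,0,0,-3,0,0,0,0,0,-3,0,0,0,0,0,-3,0,0,0,0,2,0,0,0,0,0,3,0,0,0,0,0,3,0,0,0,0,0,3,0,0,0,0,0,3,0,0,0,0,0,3,0,0,0,0,0,3,0,0,0,0,0,2,0,0,0,0,0,0,0,0,0,0,0,0,0,0,0,0,0],
)

```text
clock: 27.0
tool_pos: [0.5307, -0.093, 0.236]
tcp_rot: [-1.281, 1.09, -1.089]
contact_force: [0.4, -0.3, -0.4]
finger_gap: 0.0879
```

```bash
python3 st.py; python3 - <<'E'
from h import *
for n in("top","scene"):
    p,d=capture(n); cv2.imwrite(f"pics/f{n}.png",p[:,:,::-1])
    W=world(n,d); hsv=cv2.cvtColor(p,cv2.COLOR_RGB2HSV); m=cv2.inRange(hsv,(5,150,90),(18,255,255))
    k,l,s,c=cv2.connectedComponentsWithStats(m)
    for i in range(1,k):
        if s[i,4]>20: print(n,s[i],c[i],"z med",np.median(W[l==i][:,2]),"xy@.143",ray(n,c[i],.143))
p,d=capture("scene");cv2.imwrite("pics/fz.png",cv2.resize(p[120:190,260:340,::-1],None,fx=8,fy=8,interpolation=cv2.INTER_CUBIC))
E
```

```text
27.0 [ 0.5307 -0.093   0.236 ] jaw deg -80.78 F [ 0.38 -0.28 -0.41] T [ 0.021  0.086 -0.045] gap 0.0879 j7 -0.989 eff [ 0.889  0.02  -0.066 -0.   ] down [-1.e-04  6.e-04 -1.e+00]
top [280 220  11  11  98] [284.86734694 224.97959184] z med 0.14258387159211472 xy@.143 [0.49587544 0.12244695 0.143     ]
scene [460 108  14  12 106] [466.6509434  113.74528302] z med 0.10930133826524649 xy@.143 [0.87245042 0.55648134 0.143     ]
scene [291 156  11  12 100] [295.95 160.78] z med 0.1417694469253706 xy@.143 [0.49703205 0.11941699 0.143     ]
```

View pics/fz.png

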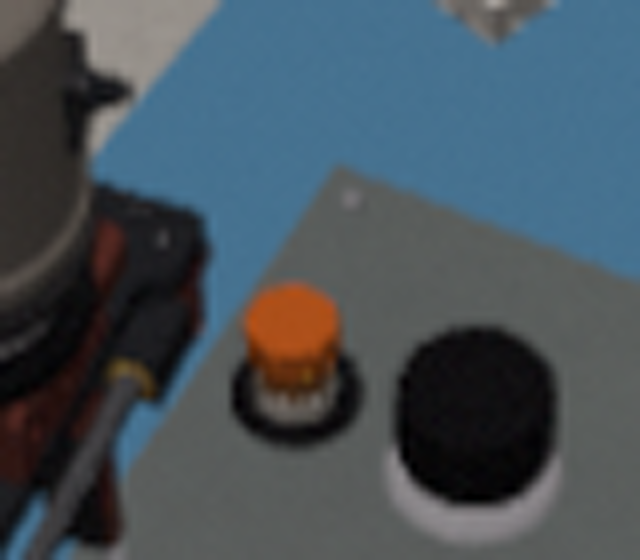

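View pics/fscene.png

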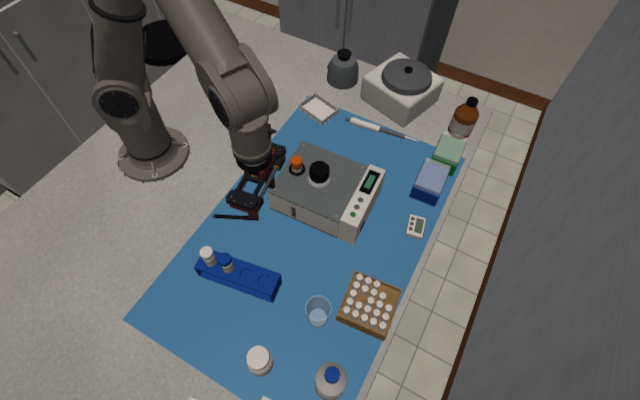

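Tube upright in the collar, cap top at z ≈ 0.142–0.143 (home = 0.143), arm clear, and other items in place.

```bash
python3 -c "
from plant import *
print(job_done())"
```

```text
the job is handed in; nothing more can be done
None
```

The orange-capped tube is loaded in the carousel and released, and I handed the job in at about 27 s of the 72 s allowed.

- **Knob:** I turned it about 45° clockwise. The torque jumped just after an empty station came under the collar, so I backed off about 2° and let go.
- **Tube:** I gripped it by the cap and lowered it in small steps. It met no resistance until the floor, where the force rose to about 8 N with the tool at 115.9 mm; I had expected 116 mm. I then eased off and opened the fingers.

**Final pictures:** The cap top sits at 142–143 mm, and fully home is 143 mm. The top camera puts the cap centre within 1 mm of the collar axis. The tube looks upright, the arm is clear and reads no contact force, and the other tubes and bench items look undisturbed by eye.

**Checks that were unclear or disagreed:**
- The torque reading drifted a lot with how I held the knob, so the click was confirmed only roughly, with the help of the pictures.
- After release, the station centre measured 2–2.6 mm off the collar axis. That is within the range where the knob centres itself, but I could not tell whether it was camera bias.
- The scene camera put the cap about 3 mm to one side, unlike the top camera. Part of this is that its colour patch includes the cap's side.

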